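Lift the loaded drinks carrier at its balance point and hold it level

ROBOT

A 6-joint arm with a two-finger parallel gripper is mounted at the origin on a cart in front of the work surface, level with it; the furniture and walls round the work are solid. World frame = base frame: x ahead of the robot, y to its left, z up, the work surface at z = 0. Lengths are in mm, angles in rad, forces in N, time in s.
With the tool pointing down it reaches from about 300 to 775 mm from the base axis. Payload 14.6 kg.
Tool frame: the origin (TCP) lies on the centre line of the jaws, within the pads' length; the fingertips stand 19 mm ahead of it and the grasp point (between the pads) is the TCP (bot.tip_reach is the distance from the TCP to the fingertips, in mm); z points along the fingers, y is the line along which they close (so a half turn about z gives the same grasp; the last joint's range is limited). The gripper opens to 85 mm and grips with 20 to 120 N. Pads are 22 mm wide; open, the fingers measure 114 mm over their backs; the gripper's body (76 mm by 85 mm) begins 54 mm behind the grasp point. The pads swing forward as they close: fully open they stand 13 mm farther back than shut.
Start: joints at [-1.322, 0.3, 1.521, -0, 1.321, -0.067], TCP at [170.81, -522.794, 250.281] pointing down, gripper open.
Joint ranges: [-3.03, 3.03], [-0.79, 2.21], [0.23, 2.52], [-1.04, 4.18], [0, 3.07], [-2.55, 2.55]. Speed limits (rad/s): [2.22, 2.22, 2.57, 3.14, 3.14, 3.14].

INTERFACE

Orientations are given as a unit quaternion [w, x, y, z].
In Python, from rig import bot gives the robot as it stands. Calls block until the motion is done:
- bot.move_to(position, orientation): joint-space move of the TCP to a pose.
- bot.servo_line(position, attitude=None, speed=150, until_force=None): straight line of the TCP; attitude=None keeps the orientation; speed is the mean speed in mm/s. With until_force (N) it stops when the force on the tool has changed by that much, and returns True; else False.
- bot.move_joints(angles): joint-space move.
- bot.move_gripper(opening, grip_force=None): finger opening in mm; grip_force is the grip in N (None keeps the last); returns when the fingers have stopped.
- bot.dwell(seconds).
- bot.ik(position, orientation): joint angles nearest the present ones, or None.
- bot.read_state(): the state.
- bot.read_camera(name): name is "side" or "top"; returns a dict with "image" (480x640x3 uint8, blue, green, red), "depth" (480x640 float32, mm along the optical axis (not along the pixel's ray), 0 where there is no reading), "fovy" (degrees; the focal length in pixels is half the picture's height over the tangent of half this angle, whatever the lens; pixels are square), "cx", "cy" (the principal point, pixels), "eye" and "attitude" of the camera in the world. Camera axes: x right, y down, z forward; pixel columns grow to the right and rows downward; lengths in mm; the calibration is good to about 2 mm. A picture is of the moment at which its call begins.
A pose or a line that the arm cannot do raises bot.MotionError and nothing moves.
- bot.finish_job(): hands the job in; it is judged then, once.
The state is a dict: "clock": time; "joint_positions": joint angles; "qvel": joint speeds; "effort": joint torques, N m; "ee_pos": TCP position; "tool_rot": TCP orientation; "ft_force": force on the tool from outside, world axes, zero at the start; "moment": the same for the moment, N m; "grip_width": finger opening in mm; "grip_force": force on a finger pad.
Only numpy, scipy, OpenCV 4.12 (cv2) and the standard library are available. Lean on these libraries where they do the work, as an engineer would, in place of code of your own. Each camera call takes 0.05 s, during which the arm holds its last target. There are 200 camera calls.

TASK

Pick up the wooden drinks carrier by its steel top bar and hold it still and level in the air, its underside about 10 cm above the worktop, with the can, the glass and the jar still standing in it. Nobody knows how full the can is, so feel with a small trial lift where the carrier balances, and in the end hold the bar there, within a centimetre. Never let it tip far, leave the bottle, the small mug and the tin alone, and finish while still holding it up: do not set it down or let go at the end.

Things in the scene. Friction and masses are not known exactly. Their poses are not given: they have to be found in the camera images.
- carrier: loose light-wood drinks carrier, 0.12 kg, 84 mm wide (x), 328 mm long over its handle (y, roughly to the robot's left), tray walls 45 mm high; origin at the centre of its underside, z up. In snug cells stand a can (+y end), a glass (middle) and a jar (-y end); a wire handle spans its length. In all 0.46 to 0.84 kg; it balances within 40 mm of the middle along y
- handle_mid (a point): middle of the handle's level top bar, on its axis, 175 mm above the carrier's underside; round steel, 10 mm thick, along the carrier's y, free to grip 130 mm to either side; 54 mm of free space below it down to the can's top. Lifted off its balance point the carrier loads the grip with a moment (weight times the distance to the balance point), and in a weak grip it turns, heavy end down
- foot_left (a point): point on the carrier's underside at its +y end, 150 mm from the middle
- foot_right (a point): point on the carrier's underside at its -y end, 150 mm from the middle
- can: green drink can, 66 mm across, 115 mm high, in the carrier's +y end cell, 115 mm from the middle, on a floor 6 mm thick; origin at the centre of its underside. Its weight is hidden: 0.07 to 0.45 kg
- jar: jam jar with green lid, 60 mm across, 85 mm high, 0.22 kg, in the carrier's -y end cell, 115 mm from the middle; origin at the centre of its underside
- glass: small waisted glass, 63 mm across, 88 mm high, 0.05 kg, in the middle cell; origin at the centre of its underside
- bottle: clear water bottle with blue cap, 58 mm across, 178 mm high, standing on the worktop behind and to the right; bystander, origin at the centre of its underside
- espresso_mug: small dark green mug, 65x94x52 mm, on the worktop to the right; bystander, origin at the centre of its underside
- tuna_tin: flat red tin, 86 mm across, 40 mm high, on the worktop to the left; bystander, origin at the centre of its underside
Not all that is in view belongs to the job. Leave any red look-alike of the can alone. What is shaped like the glass but orange is not meant.

How it is judged (in metres and radians):
At the end, for the whole second after the job is handed in: Fingers hold the bar within 12 mm of the balance point (in 9 mm steps, from the can's weight), underside 7 to 15 cm up, level within 0.06 rad, still (2 cm/s, 0.1 rad/s), nothing else carrying it; can, jar, glass upright in their cells (0.15 rad); bottle, mug, tin within 3 cm of their start (height (world z) of carrier between 0.07 and 0.15 m and height (world z) of each of foot_left, foot_right above 0.06 m and angle between carrier's own z axis and vertical below 0.06 rad and linear speed of carrier below 0.02 m/s and angular speed of carrier below 0.1 rad/s and contact force between carrier and the fingers above 4 N and z of the grasp point in the frame of carrier above 0.15 m and z of each of can, jar, glass in the frame of carrier below 0.016 m and distance between each of can, jar and carrier below 0.128 m and angle between each of can, jar, glass's own z axis and vertical below 0.15 rad and distance between glass and carrier below 0.02 m and distance of each of bottle, espresso_mug, tuna_tin from where it was at the start of the episode below 0.03 m and ((contact force between can and carrier between 0.62 and 0.98 N and y of the grasp point in the frame of carrier between -0.0505 and -0.0175 m) or (contact force between can and carrier between 0.9 and 1.29 N and y of the grasp point in the frame of carrier between -0.0415 and -0.0085 m) or (contact force between can and carrier between 1.21 and 1.65 N and y of the grasp point in the frame of carrier between -0.0325 and 0.0005 m) or (contact force between can and carrier between 1.57 and 2.07 N and y of the grasp point in the frame of carrier between -0.0235 and 0.0095 m) or (contact force between can and carrier between 1.99 and 2.56 N and y of the grasp point in the frame of carrier between -0.0145 and 0.0185 m) or (contact force between can and carrier between 2.48 and 3.13 N and y of the grasp point in the frame of carrier between -0.0055 and 0.0275 m) or (contact force between can and carrier between 3.05 and 3.82 N and y of the grasp point in the frame of carrier between 0.0035 and 0.0365 m) or (contact force between can and carrier between 3.74 and 4.66 N and y of the grasp point in the frame of carrier between 0.0125 and 0.0455 m))); the arm keeps its last pose, push and grip.
It fails at once if the carrier tips by more than 0.2 rad (11 degrees) (angle between carrier's own z axis and vertical above 0.2 rad).
It fails at once if the bottle, the small mug or the tin is pushed more than 3 cm (distance of any of bottle, espresso_mug, tuna_tin from where it was at the start of the episode above 0.03 m).
It also fails if it takes over 51 s, if anything falls off the work surface, if the arm or the gripper's body presses on something with over 40 N, if the wrist force passes 120 N, or if a joint passes its speed limit or range.

## Working session

There is one attempt and no reset: what is moved stays moved. The work goes in short steps, each a Python script; the robot and the scene stay as the last script left them, time stands still between calls to the robot, and variables do not carry over. Pictures are saved under pics/ and viewed, at most 10 in all, crops included, and the job is handed in when it is done.

```bash
mkdir -p pics; ls
cat > h.py <<'E'
import numpy as np, cv2
from scipy.spatial.transform import Rotation as R
from rig import bot
def rot(q): return R.from_quat([q[1],q[2],q[3],q[0]]).as_matrix()
def quat(M):
    q=R.from_matrix(M).as_quat(); return [q[3],q[0],q[1],q[2]]
def cloud(c):
    h,w=c["depth"].shape; f=h/2/np.tan(np.radians(c["fovy"])/2)
    v,u=np.mgrid[:h,:w]; d=c["depth"]
    P=np.stack([(u-c["cx"])/f*d,(v-c["cy"])/f*d,d],-1)
    P=P@rot(c["attitude"]).T+np.array(c["eye"]); P[d==0]=np.nan
    return P
E
python3 - <<'E'
from h import *
for n in("side","top"):
    c=bot.read_camera(n); cv2.imwrite(f"pics/{n}0.png",c["image"]); np.savez(f"{n}0.npz",P=cloud(c),img=c["image"],d=c["depth"])
    print(n,c["fovy"],c["cx"],c["cy"],c["eye"],c["attitude"])
print(bot.read_state())
E
```

```text
pics
side 42.074334656687164 311.3910061310774 243.7571083713531 [  345.29579483 -1296.03271945   842.90987879] [-0.49640856  0.86401142 -0.07137418  0.04436821]
top 49.8989991025196 319.9342236566873 236.25254311461396 [ 477.34599624  -47.71459882 1218.75446569] [ 0.02146123 -0.69826698  0.7146654  -0.03487121]
{'clock': 0.1, 'joint_positions': array([-1.32157475e+00,  3.00427644e-01,  1.52148097e+00,  9.19414703e-06,
        1.32072625e+00, -6.65925751e-02]), 'qvel': array([ 0.00113235,  0.00035077, -0.00266579, -0.00053339, -0.00122195,
        0.00159894]), 'effort': array([ 2.03929914e-03, -5.44370306e+01, -3.62367117e+01,  6.75937088e-06,
        3.06301023e-03,  6.37684934e-06]), 'ee_pos': array([ 170.7830974 , -522.62261613,  249.78749727]), 'tool_rot': array([-5.19342738e-04,  9.87558607e-01,  1.57250522e-01, -4.30836557e-05]), 'ft_force': array([-0.00650986, -0.62745792,  0.2449385 ]), 'moment': array([-0.01225352,  0.08100444,  0.01372289]), 'grip_force': 0.0, 'grip_width': 85.6131873227069}
```

View pics/top0.png

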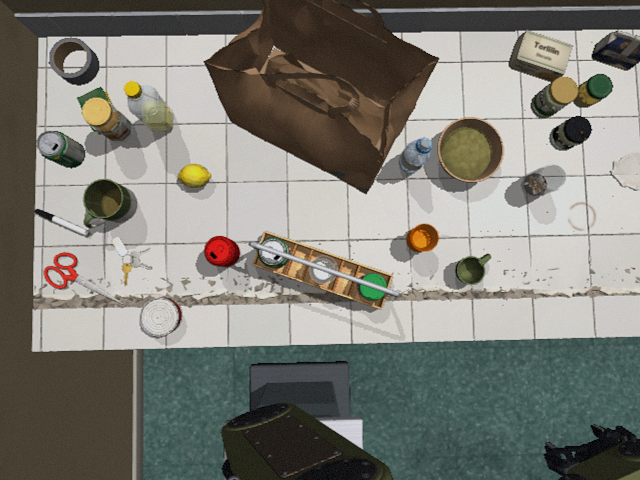

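View pics/side0.png

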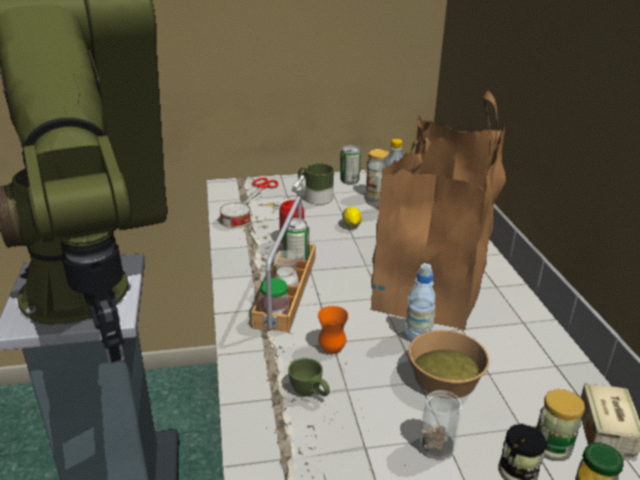

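The top view shows the carrier with its bar running from about (252,243) at the can end to (398,294) at the jar end. The can is at (272,252) and the jar at (373,286). The red look-alike is at (222,251), the mug at (471,270), the bottle at (416,155) and the tin at (160,317). The side view agrees, with nothing near the bar. Next I measure the bar from depth.

Run:
```python
from h import *
D={n:np.load(n+"0.npz") for n in("top","side")}
for n in D:
    P=D[n]["P"]; 
    m=(P[...,2]>168)&(P[...,2]<190)&(P[...,0]>250)&(P[...,0]<520)&(P[...,1]>-200)&(P[...,1]<230)
    # restrict in image near bar
    v,u=np.mgrid[:480,:640]
    m&=((abs(v-(243+(u-252)*51/146))<8)&(u>245)&(u<405)) if n=="top" else ((u>255)&(u<310)&(v>170)&(v<330))
    Q=P[m]; print(n,len(Q),"medz",np.median(Q[:,2]))
    c=np.median(Q,0); d=np.linalg.svd(Q-Q.mean(0))[2][0] if len(Q)<3000 else None; d*=np.sign(d[1])
    t=(Q-Q.mean(0))@d; print("mean",Q.mean(0),"dir",d,"range",np.percentile(t,[0,1,50,99,100]), "mid",Q.mean(0)+d*(t.max()+t.min())/2, "resid",np.std((Q-Q.mean(0))@np.cross(d,[0,0,1])))
P=D["top"]["P"]
for nm,(u,v) in dict(can=(272,252),jar=(373,286),mug=(471,270),red=(222,251),orange=(423,238),bag=(370,185),tin=(160,317),bottle=(423,146)).items():
    w=P[v-3:v+4,u-3:u+4].reshape(-1,3); print(nm,np.nanmedian(w,0).round(1))
# wood walls: z 38..50
img=D["top"]["img"].astype(int); hsv=cv2.cvtColor(D["top"]["img"],cv2.COLOR_BGR2HSV)
v,u=np.mgrid[:480,:640]
m=(P[...,2]>38)&(P[...,2]<52)&(u>240)&(u<405)&(v>225)&(v<315)&(hsv[...,1]>60)&(hsv[...,0]<25)
Q=P[m]; r=cv2.minAreaRect(Q[:,:2].astype(np.float32)); print("wood",len(Q),r)
```

```text
top 513 medz 179.9574733400043
mean [ 484.00583929 -101.52328489  179.98397519] dir [ 3.45303413e-01  9.38491073e-01 -2.42921715e-04] range [-104.05362763 -102.36108445   -0.37066649  106.35761827  112.40322558] mid [485.44741163 -97.60527333 179.98296104] resid 2.8548536704409937
side 216 medz 178.81282262001156
mean [ 483.9373731  -113.78801542  178.65509119] dir [0.34461747 0.93874213 0.00141783] range [-93.40834363 -90.28014509  -4.59799744 107.4921731  109.27889304] mid [ 486.67200735 -106.33883871  178.66634208] resid 2.7899462621564237
can [530.5  30.5 179.7]
jar [ 457.5 -174.8  179.8]
mug [ 486.  -424.8   10.6]
red [538.5 140.6 113. ]
orange [ 561.2 -306.4   47.2]
bag [ 682.8 -186.7   68.4]
tin [396.8 293.8  38. ]
bottle [ 742.1 -285.2  176.6]
wood 945 ((494.2092590332031, -74.25212097167969), (311.491455078125, 84.01786041259766), 69.65370178222656)
```

The bar top is at z≈180, so the axis is at 175, which matches the spec. The tray rectangle is 84 mm wide with its centre at (494.2, -74.3). That centre lies on the bar line, whose direction is (0.345, 0.938). I check the bar ends and then make the approach.

```bash
cat >> h.py <<'E'
D=np.array([.3453,.9385,0]); MID=np.array([494.2,-74.3,175.])
X=D/np.linalg.norm(D); Z=np.array([0,0,-1.]); 
def ori():
    s=rot(bot.read_state()["tool_rot"])[:,0]; x=X if s@X>0 else -X
    return quat(np.c_[x,np.cross(Z,x),Z])
def ft(n=8):
    r=[]
    for _ in range(n):
        s=bot.read_state(); r.append(np.r_[s["ft_force"],s["moment"]]); bot.dwell(.05)
    return np.mean(r,0),np.std(r,0)
E
python3 - <<'E'
from h import *
P=np.load("top0.npz")["P"]; v,u=np.mgrid[:480,:640]
m=(abs(v-(243+(u-252)*51/146))<10)&(u>240)&(u<410)&(P[...,2]>170)&(P[...,2]<190)
t=(P[m]-MID)@X; print("bar ends",t.min(),t.max())
for sgn in(1,-1):
    x=sgn*X; q=quat(np.c_[x,np.cross(Z,x),Z]); print(sgn,bot.ik([494.2,-74.3,300],q))
q=ori(); bot.move_to([494.2,-74.3,270],q); s=bot.read_state(); print(s["clock"],s["ee_pos"],s["joint_positions"],ft())
c=bot.read_camera("side"); im=c["image"][130:370,180:500]; cv2.imwrite("pics/a.png",cv2.resize(im,None,fx=2.4,fy=2.4))
E
```

```text
bar ends -158.04885312707745 159.74374278287885
1 [-2.22527999e-01  1.51321328e-01  1.58655775e+00 -4.44089210e-16
  1.40371357e+00  1.30027791e-01]
-1 None
2.0917 [494.13219224 -75.00977936 269.92651088] [-2.23893979e-01  1.72027279e-01  1.63245174e+00 -1.19872558e-04
  1.33723628e+00  1.29980832e-01] (array([-1.19212834e-01, -1.47787067e-01, -1.38890384e-02, -8.42620833e-03,
        1.77067893e-02,  8.45730947e-05]), array([0.61663375, 0.371491  , 0.52913139, 0.039813  , 0.02400056,
       0.02150044]))
```

View pics/a.png

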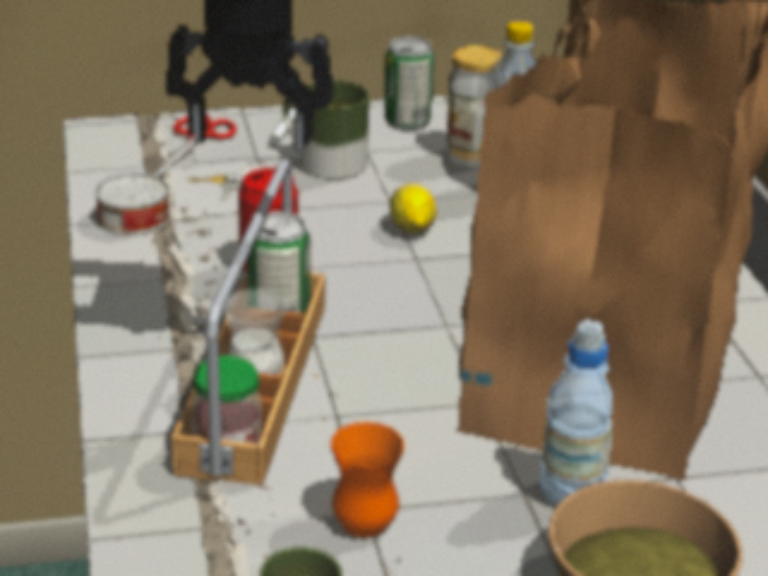

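The crop shows the open gripper above the bar, with one finger on each side of it at about (195,130) and (300,130), and the carrier still untouched. The bar ends measure ±159 mm, so the centre is confirmed. Now I descend, grip and make a 4 mm trial lift.

Run:
```python
from h import *
hit=bot.servo_line(MID,speed=80,until_force=8); print("hit",hit)
b,_=ft(30); np.save("base.npy",b)
if not hit:
    bot.move_gripper(0,grip_force=110); s=bot.read_state(); print(s["clock"],s["ee_pos"],s["grip_width"],s["grip_force"])
    g,_=ft(10); print("gripped",(g-b).round(3))
    p=np.array(s["ee_pos"]); bot.servo_line([MID[0],MID[1],179],speed=15); bot.dwell(.3)
    m,sd=ft(30); d=m-b; print("lift",d.round(3)); s=bot.read_state(); print(s["clock"],s["ee_pos"],s["grip_width"])
    r=np.cross(d[:3],d[3:])/(d[:3]@d[:3])*1000; print("arm along bar mm",r@X,"weight",-d[2])
```

```text
hit False
6.0917 [494.43104554 -74.40214068 175.24860724] 6.370386788452114 107.52641558647156
gripped [ 1.771 -0.687  3.926 -0.136 -0.375 -0.043]
lift [ 0.078 -0.072 -5.1    0.058 -0.012  0.021]
8.8083 [494.19940477 -74.29299974 178.97644516] 6.601439203192242
arm along bar mm -11.635461043410082 weight 5.10043340845446
```

Before the lift, the grip width and force look right. The trial gives a weight of 5.1 N and a load arm toward the jar (−y). One end may still be touching the table, so I lift a little higher, measure for longer and check the tilt in the camera.

```bash
cat >> h.py <<'E'
def tilt(tag=None):
    # slope of the bar from depth of both cameras: z against position along the bar
    out=[]
    for n in("top","side"):
        c=bot.read_camera(n); P=cloud(c); r=P-MID; t=r@X; l=r@np.cross(Z,X)
        m=(abs(l)<7)&(abs(t)<150)&(abs(t)>25)&(r[...,2]>-15)&(r[...,2]<130)
        tt,z=t[m],P[m][:,2]
        # keep bar: highest points robustly
        k=np.ones(len(tt),bool)
        for _ in range(4):
            a=np.polyfit(tt[k],z[k],1); k=abs(z-np.polyval(a,tt))<(12 if _<2 else 5)
        out.append((n,k.sum(),np.round(a[0],4),np.round(a[1],1)))
        if tag: cv2.imwrite(f"pics/{tag}_{n}.png",c["image"])
    return out
E
python3 - <<'E'
from h import *
b=np.load("base.npy"); print("before",tilt())
bot.servo_line([MID[0],MID[1],188],speed=20); bot.dwell(.3)
m,sd=ft(50); d=m-b; print("lift",d.round(3)); s=bot.read_state(); print(s["clock"],s["ee_pos"],s["grip_width"],s["grip_force"])
r=np.cross(d[:3],d[3:])/(d[:3]@d[:3])*1000; print("arm",r@X,"weight",-d[2]); print(tilt("b"))
c=cv2.imread("pics/b_side.png")[130:370,180:500]; cv2.imwrite("pics/b2.png",cv2.resize(c,None,fx=2.4,fy=2.4))
E
```

```text
Traceback (most recent call last):
  File "h.py", line 33, in tilt
    a=np.polyfit(tt[k],z[k],1); k=abs(z-np.polyval(a,tt))<(12 if _<2 else 5)
TypeError: expected non-empty vector for x
```

```bash
sed -i 's/^        tt,z=t\[m\]/        if m.sum()<20: out.append((n,"occluded")); continue\n&/' h.py
python3 - <<'E'
from h import *
b=np.load("base.npy"); print("before",tilt())
bot.servo_line([MID[0],MID[1],188],speed=20); bot.dwell(.3)
m,sd=ft(50); d=m-b; print("lift",d.round(3)); s=bot.read_state(); print(s["clock"],s["ee_pos"],s["grip_width"],s["grip_force"])
r=np.cross(d[:3],d[3:])/(d[:3]@d[:3])*1000; print("arm",r@X,"weight",-d[2]); print(tilt("b"))
c=bot.read_camera("side")["image"][130:370,180:500]; cv2.imwrite("pics/b2.png",cv2.resize(c,None,fx=2.4,fy=2.4))
E
```

```text
before [('top', np.int64(343), np.float64(0.007), np.float64(183.8)), ('side', np.int64(165), np.float64(0.0138), np.float64(183.1))]
lift [-0.065 -0.116 -5.345  0.048 -0.011 -0.015]
12.4083 [494.20705446 -74.31995902 188.0177937 ] 6.648851508156121 107.48520255088806
arm -9.095431133151692 weight 5.345149026300624
[('top', np.int64(351), np.float64(0.0042), np.float64(192.7)), ('side', np.int64(172), np.float64(-0.0002), np.float64(190.7))]
```

View pics/b2.png

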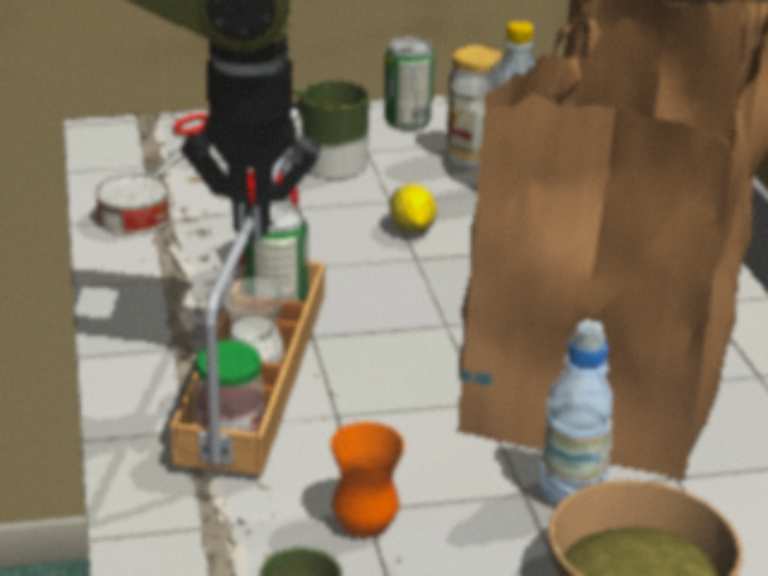

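The carrier is fully lifted and level (slope below 0.005), with the can, glass and jar standing. Weight puts the balance point at −13.7 mm. The moment puts it at −9 to −11.6 mm. I set the carrier down and regrip at −11.5 mm.

Run:
```python
from h import *
bot.servo_line([MID[0],MID[1],175.2],speed=15); bot.dwell(.2)
bot.move_gripper(85); 
T=MID-11.5*X; bot.servo_line(T,speed=40); b,_=ft(30); np.save("base2.npy",b)
bot.move_gripper(0,grip_force=110); bot.dwell(.1)
bot.servo_line([T[0],T[1],188],speed=20); bot.dwell(.3)
m,sd=ft(50); d=m-b; print("lift",d.round(3)); s=bot.read_state(); print(s["clock"],s["ee_pos"],s["grip_width"],s["grip_force"])
r=np.cross(d[:3],d[3:])/(d[:3]@d[:3])*1000; print("arm",r@X,"weight",-d[2]); print(tilt("c"))
```

```text
lift [-8.2e-02 -6.0e-03 -5.5e+00 -6.0e-03  6.0e-03 -3.0e-03]
20.85 [490.25138799 -85.09536954 188.0150784 ] 6.089457758698475 107.39335656166077
arm 1.3189002126216889 weight 5.499873105139102
[('top', np.int64(351), np.float64(-0.0012), np.float64(192.7)), ('side', np.int64(4), np.float64(-2.2383), np.float64(147.5))]
```

Everything now agrees: the residual arm is 1.3 mm, and the weight puts the balance point at −10 mm. I lift to the final height and check.

Run:
```python
from h import *
T=MID-11.5*X; bot.servo_line([T[0],T[1],278],speed=50); bot.dwell(.8)
s=bot.read_state(); print(s["clock"],s["ee_pos"],s["grip_width"],s["grip_force"],abs(s["qvel"]).max())
c=bot.read_camera("top"); P=cloud(c); r=P-MID; t=r@X; l=r@np.cross(Z,X)
m=(abs(l)<8)&(P[...,2]>268)&(P[...,2]<295)&(abs(t)<185)&(abs(t)>60); print("bar ends",t[m].min(),t[m].max(),"slope",np.polyfit(t[m],P[m][:,2],1))
i=bot.read_camera("side")["image"][60:370,120:500]; cv2.imwrite("pics/d.png",cv2.resize(i,None,fx=1.9,fy=1.9))
```

```text
23.7 [490.23948269 -85.08904188 278.00805706] 6.291956986665274 107.42105841636658 0.006756636456607456
bar ends -161.077748540078 162.74809714848897 slope [9.29901170e-05 2.81908853e+02]
```

View pics/d.png

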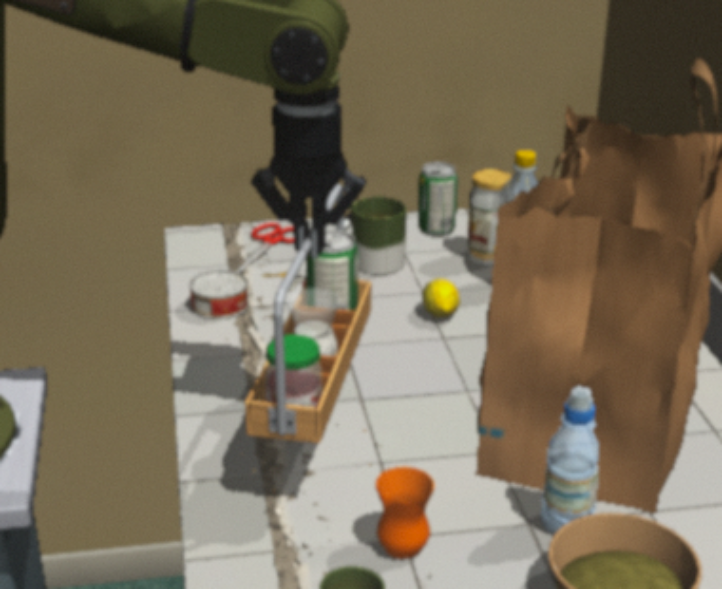

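The picture shows the carrier about 10 cm up and level, with the jar at (292,365), the glass at (315,320) and the can at (332,270) upright in their cells. The bottle at (572,460) and the tin at (218,293) have not moved.

```bash
python3 -c "
from rig import bot
print(bot.finish_job())"
```

```text
the job is handed in; nothing more can be done
None
```

I handed the job in at about 24 s with the carrier held still and level, its underside about 10 cm up, gripped 11.5 mm from the middle toward the jar (measured balance about 10 mm), with the can, glass and jar still standing in it; the hand-in call gave no verdict.

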